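Read the air canister with the pencil gauge

TASK

Take the pencil gauge from the grey stand and press it down onto the valve of the air canister, gently but fully to the valve's stop, and hold it there with 10 to 20 N for a second, so that the pressure drives its white rod out. Then stand the gauge, with its rod left out and untouched, in the green stand if the rod has come out 9 mm or more (its red ring is clear of the barrel), or in the red stand if it has come out less, and let go; keep off the canister itself.

Things in the scene. Friction and masses are not known exactly. Their poses are not given: they have to be found in the camera images.
- gauge_center (a point): Pencil gauge: upright barrel 22 mm across, 95 mm long, blue upper part, steel below, black mouth at the foot. This point is the middle of the barrel on its axis, 47.5 mm above the foot; z runs up the barrel. Starts upright in the grey stand, its upper 63 mm clear: grip there from above. 0.1 kg.
- gauge_mouth (a point): The seat inside the gauge's mouth, on the axis, 10 mm above the foot. The mouth below it is a round recess 14.4 mm across and 10 mm deep that goes over the valve's nipple.
- gauge_rod (a joint): How far the white rod has come out (m), 0 at the start. Friction (0.8 N) keeps it where it was pushed. Its 3 mm red ring comes clear of the barrel's top at 9 mm. A full press drives it out 4 to 14 mm by the canister's unknown pressure; a partial press gives too little.
- gauge: The whole gauge; the origin is at the centre of its foot, z along the barrel.
- white_rod: White rod of the gauge with a 9 mm wide cap, on the gauge's axis. It stands 7 mm above the barrel's top at the start and up to 21 mm above it later: leave that room between the fingers. Its origin is the centre of the gauge's foot while the rod is in.
- canister: Small aluminium air canister, 60 mm across, fixed upright on an 84 mm square grey foot, valve on top. The origin is the centre of the underside, on the table. Only the gauge may press on it.
- valve_top (a point): Nominal centre of the top of the valve's steel nipple, 120 mm above the table, on the canister's upright axis. Valves differ: the true top lies up to 7 mm above or below this point, and no listed pose tells it. The nipple is 11 mm across, top chamfered, and stands 28 mm clear of the brass collar (17 mm across) below.
- valve_nipple (a joint): How far the sprung nipple is pressed down (m): 0 at rest, 0.016 at its stop. It gives at about 2 N, rising to 8 N at the stop, plus 1 N while the rod is driven out. Past the stop it is rigid (the force then climbs some 10 N per mm), so only the felt force tells when it is pressed with 10 N or more. More than 20 N of the gauge on it harms it.
- grey_stand_socket (a point): Centre of the mouth of the grey stand's round socket, 42 mm above the table. The three stands are fixed and alike but for the ring round the socket: foot 62 mm across, socket 45 mm outside, 28 mm inside, 32 mm deep, flat floor 10 mm above the table. This one has a dark ring; the gauge starts in it, foot on the floor.
- green_stand_socket (a point): The same point of the stand with the green ring, for a gauge reading 9 mm or more.
- red_stand_socket (a point): The same point of the stand with the red ring, for a gauge reading under 9 mm.
There are look-alikes about, which are no part of the job. Leave any purple look-alike of the part that bears red_stand_socket alone.

How it is judged:
On the way:
1. the gauge sits upright on the valve, the nipple is pressed to its stop (15 of 16 mm or more) with 10 N or more, for 0.5 s (value of joint valve_nipple above 0.015 m and horizontal distance between gauge_mouth and valve_top below 0.004 m and angle between gauge's own z axis and vertical below 0.15 rad and contact force between gauge and valve_nipple above 10 N and value of joint gauge_rod above 0.002 m), for 0.5 s.
At the end, for the whole second after the job is handed in: The gauge stands upright (within 0.2 rad) at rest with its foot on the socket's floor (within 5 mm), released, with its rod still out: in the green stand if the rod is out 9 mm or more, in the red stand if less (between 8 and 10 mm either stand is accepted) (((value of joint gauge_rod above 0.008 m and horizontal distance between gauge and green_stand_socket below 0.008 m and z of gauge in the frame of green_stand_socket below -0.027 m) or (value of joint gauge_rod between 0.002 and 0.01 m and horizontal distance between gauge and red_stand_socket below 0.008 m and z of gauge in the frame of red_stand_socket below -0.027 m)) and angle between gauge's own z axis and vertical below 0.2 rad and linear speed of gauge below 0.02 m/s); the robot touches nothing.
It fails at once if the gauge is pressed on the valve with more than 20 N (contact force between gauge and valve_nipple above 20 N).
It fails at once if the fingers touch the rod (contact force between the fingers and white_rod above 0.5 N).
It fails at once if the robot presses on the canister itself (contact force between any of the fingers, the arm and canister above 3 N).
It also fails if it takes over 72 s, if anything falls off the work surface, if the arm or the gripper's body presses on something with over 40 N, if the wrist force passes 120 N, or if a joint passes its speed limit or range.

ROBOT

A 6-joint arm with a two-finger parallel gripper is mounted at the origin on a cart in front of the work surface, level with it; the furniture and walls round the work are solid. World frame = base frame: x ahead of the robot, y to its left, z up, the work surface at z = 0. Lengths are in m, angles in rad, forces in N, time in s.
With the tool pointing down it reaches from about 0.375 to 0.925 m from the base axis. Payload 5.7 kg.
Tool frame: the origin (TCP) lies midway between the tips of the shut fingers; the grasp point (between the pads) lies 19 mm behind it; z points along the fingers, y is the direction in which the jaws open and shut (so a half turn about z gives the same grasp; the last joint's range is limited). The gripper opens to 88 mm and grips with 3 to 60 N. Pads are 20 mm wide; open, the fingers measure 115 mm over their backs; the gripper's body (75 mm by 178 mm) begins 61 mm behind the grasp point.
Start: joints at [-1.222, 0.359, 1.51, -0, 1.272, -0.115], TCP at [0.268, -0.537, 0.223] pointing down, gripper open.
Joint ranges: [-2.97, 2.97], [-1.01, 2.36], [0.21, 2.38], [-0.96, 4.11], [0.2, 2.71], [-2.98, 2.98]. Speed limits (rad/s): [2.39, 2.39, 3.14, 3.14, 3.14, 3.14].

INTERFACE

Orientations are given as [roll, pitch, yaw] about the fixed x, y, z axes, in that order (R = Rz(yaw) Ry(pitch) Rx(roll)).
In Python, from cell import robot gives the robot as it stands.
- The arm moves only by the tool drive_tool, never from a script. Its argument "deltas" is a list of rows, each a list of 2 entries, a list of its own where there are three numbers: the shift along the tool's x, y, z in units of 40 mm (1.0 is 40 mm), then the turn, a rotation vector about the tool's x, y, z in units of 5 degrees (1.0 is 5 degrees). A call has 1 to 5 rows; each row shifts and turns the commanded pose from where the row before left it, along the tool's axes as they then stand; what a row does not reach is not made up. A row lasts 1/10 s, in which the tool goes at most 50 mm and 8.59 degrees, less where a joint would pass 70% of its speed; a pose out of reach is approached as far as the arm can. A call is refused whole if a number of a shift passes 1 or a number of a turn 1, either way. A call with a gripper value outside its range is refused whole. "gripper" is the gripper command: -1 is shut, 1 is fully open, values between are in proportion, set as the call begins (left out, the last holds). The fingers move at their own pace and stop on an object; the grip force is fixed at half the most. Time passes only in rows, so rows that do not move let the fingers close. It gives the time, the measured TCP pose, the force and the opening at its end, in the units of the state.
- robot.sense(): the state, without advancing time (a new reading comes with each control period).
- robot.grab_frame(name): name is "side" or "top" or "wrist"; returns a dict with "frame" (400x640x3 uint8, blue, green, red), "camera_matrix" (3x3 intrinsics, pixels), "R" (3x3) and "t" (3): a world point X has camera coordinates R X + t. Camera axes: x right, y down, z forward; pixel columns grow to the right and rows downward; lengths in m; the calibration is good to about 2 mm. A picture is of the moment at which its call begins. There is no depth.
- robot.hand_in(): hands the job in, once; it reports no verdict.
The state is a dict: "t": time; "joints": joint angles; "qd": joint speeds; "joint_torque": joint torques, N m; "eef_pos": TCP position; "tcp_rot": TCP orientation; "wrist_force": force on the tool from outside, world axes, zero at the start; "ft_torque": the same for the moment, N m; "opening": finger opening in m.
Only numpy, scipy, OpenCV 4.12 (cv2) and the standard library are available. Lean on these libraries where they do the work, as an engineer would, in place of code of your own. Each camera call takes 0.05 s, during which the arm holds its last target. There are 200 camera calls.

## Working session

There is one attempt and no reset: what is moved stays moved. The work goes in short steps, Python scripts to look and compute and a tool call to move; the robot and the scene stay as the last step left them, time stands still between calls to the robot, and variables do not carry over. Pictures are saved under pics/ and viewed, about 8 in all and at most 12, crops included, and the job is handed in when it is done.

Besides the shell and the picture viewer there is one more tool, called after "Emit:" as name([rows], argument=value, ...), one row to a line, values as JSON. drive_tool: Moves the arm, as the interface text tells. Its arguments: {"type":"object","properties":{"deltas":{"type":"array"},"gripper":{"type":"number"}},"required":["deltas"]}

```bash
mkdir -p pics
cat > h.py <<'E'
import numpy as np, cv2, pickle
from cell import robot
def grab(n,tag):
    f=robot.grab_frame(n); pickle.dump(f,open(f'pics/{tag}.pkl','wb')); cv2.imwrite(f'pics/{tag}.png',f['frame']); return f
def load(tag): return pickle.load(open(f'pics/{tag}.pkl','rb'))
def ray(f,u,v):
    K,R,t=[np.array(f[k],float) for k in('camera_matrix','R','t')]
    d=R.T@np.linalg.solve(K,[u,v,1.]); return -R.T@t,d
def atz(f,u,v,z):
    o,d=ray(f,u,v); return o+d*(z-o[2])/d[2]
def proj(f,X):
    K,R,t=[np.array(f[k],float) for k in('camera_matrix','R','t')]
    p=K@(R@np.array(X,float)+t.ravel()); return p[:2]/p[2]
E
python3 -c "
from h import *
a=grab('top','top0');b=grab('side','side0')
for f in(a,b):print(f['camera_matrix'],ray(f,320,200))
print(robot.sense())"
```

```text
[[373.92015408   0.         325.69217909]
 [  0.         373.92015408 200.80606571]
 [  0.           0.           1.        ]] (array([0.31201798, 0.01917072, 0.92638641]), array([ 0.21294225,  0.04384726, -0.97620152]))
[[417.61741242   0.         329.30998207]
 [  0.         417.61741242 191.76951769]
 [  0.           0.           1.        ]] (array([0.02157604, 0.70905887, 0.41323949]), array([ 0.5620579 , -0.74558754, -0.35927083]))
{'t': 0.1, 'joints': array([-1.22206801e+00,  3.59441953e-01,  1.51130601e+00, -1.45930442e-05,
        1.27250793e+00, -1.15088990e-01]), 'qd': array([-0.00082754, -0.00171708, -0.0031419 ,  0.00033171, -0.00106842,
       -0.00067868]), 'joint_torque': array([-5.15398206e-04, -5.16360497e+01, -2.71405149e+01,  6.77194004e-02,
        2.76237354e-02, -3.18700245e-05]), 'eef_pos': array([ 0.26820087, -0.53602885,  0.22189523]), 'tcp_rot': array([-3.13993882e+00, -1.77148787e-04,  4.63821464e-01]), 'wrist_force': array([ 0.47943083, -1.11936979,  0.54053931]), 'ft_torque': array([ 0.02634898,  0.00417628, -0.05162122]), 'opening': 0.08798016602232148}
```

View pics/top0.png

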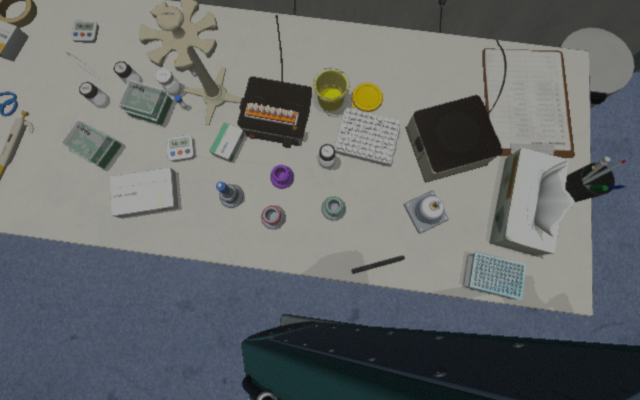

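View pics/side0.png

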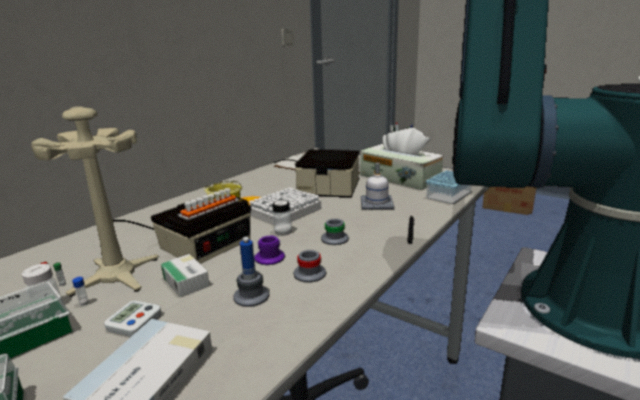

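The top view shows the gauge in the grey stand (~228,192), red-ringed stand (272,216), green-ringed stand (333,208), purple look-alike (282,176) and canister (430,207). The side view shows the same things: gauge (247,270), red (309,263), green (335,230), purple (268,248), canister (377,190). I'll confirm them in one enlarged crop.

```bash
python3 -c "
from h import *
a=load('top0')['frame'];b=load('side0')['frame']
A=cv2.resize(a[160:235,200:460],(780,225),interpolation=cv2.INTER_CUBIC)
B=cv2.resize(b[170:310,225:405],(463,360),interpolation=cv2.INTER_CUBIC)
o=np.zeros((590,780,3),np.uint8);o[:225]=A;o[228:588,:463]=B
cv2.imwrite('pics/c1.png',o)
f=load('top0');g=load('side0')
for n,u,v,z in(('grey',231,198,.03),('red',272,215,.042),('green',333,207,.042),('can',430,205,.1)):print(n,atz(f,u,v,z))
for n,u,v,z in(('grey',250,281,.042),('red',309,257,.042),('green',335,225,.042),('can',377,180,.1)):print(n,atz(g,u,v,z))
"
```

```text
grey [0.48245869 0.27681947 0.03      ]
red [0.45255249 0.16787592 0.042     ]
green [0.49211377 0.02539254 0.042     ]
can [ 0.51497941 -0.19135393  0.1       ]
grey [0.48042345 0.29987502 0.042     ]
red [0.4479557  0.18251387 0.042     ]
green [0.48701056 0.0414238  0.042     ]
can [ 0.47449117 -0.11789614  0.1       ]
```

View pics/c1.png

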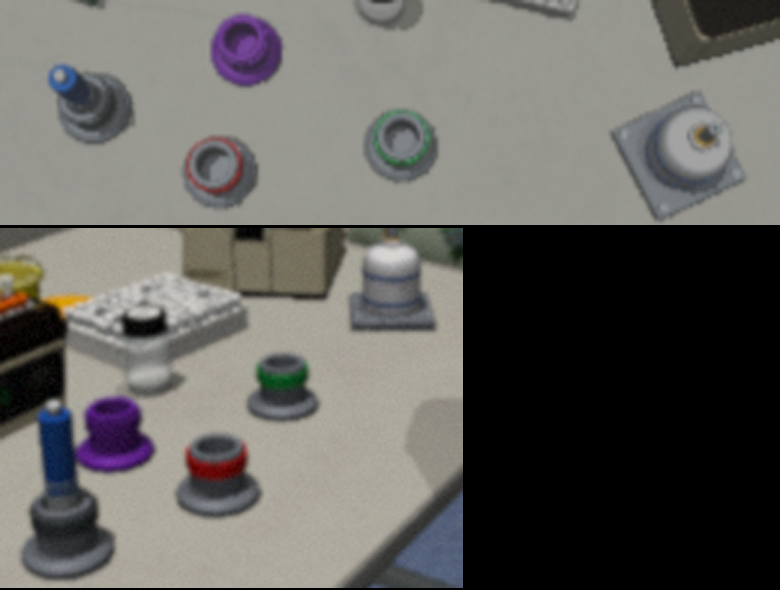

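The crop confirms it: dark-ring grey stand holding the blue gauge, red ring on a grey body (not the all-purple stand), green ring, and the canister with its brass valve on a square foot.

```bash
python3 -c "
from h import *
f=load('top0');g=load('side0')
T=lambda u,v:(200+u/3-.33,160+v/3-.33)
S=lambda u,v:(225+u/2.572-.3,170+(v-228)/2.571-.3)
for n,p,z in(('cap',T(59,75),.112),('greyfoot',T(95,107),.005),('red',T(216,165),.042),('green',T(402,138),.042),('redfoot',T(219,171),.005),('greenfoot',T(401,144),.005),('canfoot',T(678,154),.01),('nip',T(711,131),.12)):print('T',n,atz(f,*p,z))
for n,p,z in(('cap',S(54,405),.112),('gfoot',S(68,545),.006),('red',S(217,449),.042),('redfoot',S(218,488),.006),('green',S(283,364),.042),('greenfoot',S(283,400),.006),('canfoot',S(391,318),.003)):print('S',n,atz(g,*p,z))
"
```

```text
T cap [0.49350749 0.28512608 0.112     ]
T greyfoot [0.49412435 0.28448277 0.005     ]
T red [0.45323735 0.16879592 0.042     ]
T green [0.49558371 0.02422603 0.042     ]
T redfoot [0.45448194 0.17172764 0.005     ]
T greenfoot [0.49806233 0.0245862  0.005     ]
T canfoot [ 0.52031725 -0.20476888  0.01      ]
T nip [ 0.51583288 -0.20054274  0.12      ]
S cap [0.4927212  0.28888235 0.112     ]
S gfoot [0.49549151 0.28662128 0.006     ]
S red [0.45094585 0.17844117 0.042     ]
S redfoot [0.45583565 0.17327147 0.006     ]
S green [0.49455291 0.03143575 0.042     ]
S greenfoot [0.49796356 0.02766292 0.006     ]
S canfoot [ 0.51535827 -0.19321636  0.003     ]
```

Emit:
drive_tool([
  [[0.9,-0.55,-0.15],[0,0,0]],
  [[0.9,-0.55,-0.15],[0,0,0]],
  [[0.9,-0.55,-0.15],[0,0,0]],
  [[0.9,-0.55,-0.15],[0,0,0]],
], gripper=1)

```text
t: 0.5
eef_pos: [0.3581, -0.3918, 0.2464]
tcp_rot: [-3.141, 0.0, 0.463]
wrist_force: [0.5, -0.9, 0.4]
opening: 0.0877
```

Emit:
drive_tool([
  [[0.9,-0.55,-0.15],[0,0,0]],
  [[0.9,-0.55,-0.15],[0,0,0]],
  [[0.9,-0.55,-0.15],[0,0,0]],
  [[0.9,-0.55,-0.15],[0,0,0]],
  [[0,0,0],[0,0,0]],
])

```text
t: 1.0
eef_pos: [0.4493, -0.2464, 0.2712]
tcp_rot: [-3.141, -0.002, 0.468]
wrist_force: [-0.8, -1.1, -0.1]
opening: 0.0876
```

```bash
cat >> h.py <<'E'
from scipy.spatial.transform import Rotation as Ro
def st():
    s=robot.sense(); return s['t'],np.array(s['eef_pos']),Ro.from_euler('xyz',s['tcp_rot']),np.array(s['wrist_force']),s['opening']
def need(X):
    t,p,R,w,o=st(); print('t',round(t,2),'p',p.round(4),'rpy',R.as_euler('xyz').round(4),'F',w.round(2),'op',round(o,4))
    d=R.inv().apply(np.array(X)-p)/.04; print('units',d.round(3))
E
python3 -c "
from h import *
grab('wrist','w1'); need([.494,.286,.23])
f=load('w1'); print(ray(f,320,200)); print([proj(f,[.519,-.202,z]).round() for z in(0,.12)])"
```

```text
t 1.05 p [ 0.4481 -0.2484  0.2708] rpy [-3.1416e+00 -2.0000e-04  4.6800e-01] F [-0.94 -0.65  0.39] op 0.0879
units [  7.05  -11.407   1.021]
(array([ 0.51656363, -0.21225015,  0.43384593]), array([-0.2315326 , -0.15075746, -0.96155479]))
[array([303.,  97.]), array([301.,  95.])]
```

View pics/w1.png

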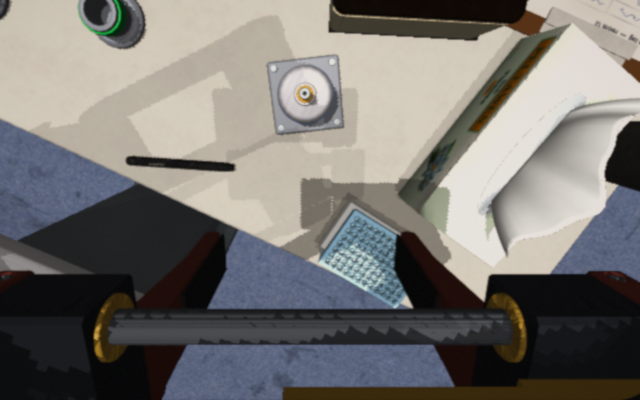

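The wrist view is almost straight above the canister: nipple at (305,94), foot centre at (306,94). Green stand is at upper left. Next I go to the gauge.

```bash
python3 -c "
from h import *
f=load('w1')
print(atz(f,305,94,.12),atz(f,306.5,94,.01))
im=f['frame'];c=cv2.resize(im[75:115,285:325],(400,400),interpolation=cv2.INTER_CUBIC)
h=cv2.cvtColor(im,cv2.COLOR_BGR2HSV)
m=((h[...,0]>10)&(h[...,0]<35)&(h[...,1]>90))[75:115,285:325]
ys,xs=np.nonzero(m);print(len(xs),(xs.min()+xs.max())/2+285,(ys.min()+ys.max())/2+75)
"
```

```text
[ 0.52149294 -0.2049779   0.12      ] [ 0.52402843 -0.20402478  0.01      ]
117 304.5 93.5
```

Emit:
drive_tool([
  [[0.6,-0.97,0],[0,0,0]],
  [[0.6,-0.97,0],[0,0,0]],
  [[0.6,-0.97,0],[0,0,0]],
  [[0.6,-0.97,0],[0,0,0]],
  [[0.6,-0.97,0],[0,0,0]],
])

```text
t: 1.55
eef_pos: [0.4673, -0.0229, 0.2703]
tcp_rot: [3.141, 0.001, 0.462]
wrist_force: [0.3, 0.2, 0.6]
opening: 0.0875
```

Emit:
drive_tool([
  [[0.5,-0.97,0.1],[0,0,0]],
  [[0.5,-0.97,0.1],[0,0,0]],
  [[0.5,-0.97,0.1],[0,0,0]],
  [[0,0,0],[0,0,0]],
])

```text
t: 1.95
eef_pos: [0.4687, 0.1108, 0.2578]
tcp_rot: [-3.14, 0.001, 0.468]
wrist_force: [-0.6, -1.1, -1.0]
opening: 0.0875
```

```bash
python3 -c "
from h import *
f=grab('wrist','w2'); need([.494,.286,.23])
print([proj(f,X).round() for X in([.494,.286,.112],[.454,.171,.042],[.497,.025,.042])],ray(f,320,200))"
```

```text
t 2.0 p [0.4689 0.1085 0.2579] rpy [-3.1413e+00  1.5000e-03  4.6710e-01] F [ 0.33 -0.94 -0.16] op 0.0874
units [ 2.559 -3.679  0.695]
[array([140.,  71.]), array([256., 159.]), array([388., 183.])] (array([0.53648635, 0.14491062, 0.42018948]), array([-0.23477397, -0.15063487, -0.96078775]))
```

View pics/w2.png

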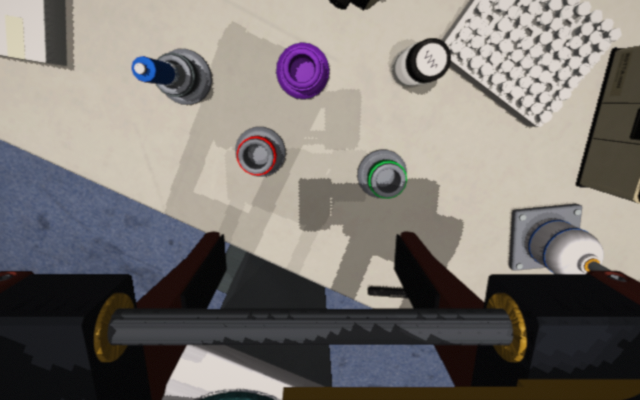

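The wrist view shows the gauge cap at (139,69), the red rim at (258,155) and the green rim at (388,179).

```bash
python3 -c "
from h import *
f=load('w2')
for u,v,z in((139,69,.112),(258,155,.042),(388,179,.042),(261,151,.006),(383,173,.006),(184,76,.006)):print(atz(f,u,v,z).round(4))
need([.495,.287,.23])"
```

```text
[0.4948 0.2872 0.112 ]
[0.4593 0.1713 0.042 ]
[0.5011 0.028  0.042 ]
[0.4581 0.1726 0.006 ]
[0.5015 0.0262 0.006 ]
[0.4966 0.2875 0.006 ]
t 2.0 p [0.4689 0.1085 0.2579] rpy [-3.1413e+00  1.5000e-03  4.6710e-01] F [ 0.33 -0.94 -0.16] op 0.0874
units [ 2.593 -3.69   0.695]
```

Emit:
drive_tool([
  [[0.64,-0.9,0],[0,0,0]],
  [[0.64,-0.9,0],[0,0,0]],
  [[0.64,-0.9,0],[0,0,0]],
  [[0.64,-0.9,0],[0,0,0]],
  [[0,0,0],[0,0,0]],
])

```text
t: 2.5
eef_pos: [0.4984, 0.2845, 0.2584]
tcp_rot: [-3.141, -0.002, 0.465]
wrist_force: [-0.4, -0.1, 1.5]
opening: 0.0881
```

```bash
python3 -c "
from h import *
f=grab('wrist','w3'); need([.495,.287,.054])
print(proj(f,[.495,.287,.112]))"
```

```text
t 2.55 p [0.4977 0.2821 0.2582] rpy [3.1409e+00 4.0000e-04 4.6490e-01] F [-0.76 -0.92 -0.23] op 0.0877
units [-3.000e-03 -1.440e-01  5.105e+00]
[305.90651444 188.76238464]
```

View pics/w3.png

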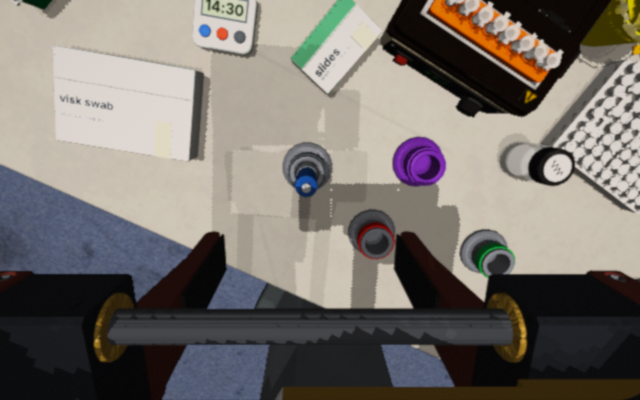

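The gauge cap is at (307,188), within a pixel or so of my prediction. I'll descend over it.

Emit:
drive_tool([
  [[0,-0.14,0.9],[0,0,0]],
  [[0,0,0.9],[0,0,0]],
  [[0,0,0.9],[0,0,0]],
  [[0,0,0.9],[0,0,0]],
  [[0,0,0.9],[0,0,0]],
])

```text
t: 3.05
eef_pos: [0.4946, 0.284, 0.0776]
tcp_rot: [3.141, 0.0, 0.462]
wrist_force: [0.7, -0.4, 0.3]
opening: 0.0876
```

Emit:
drive_tool([
  [[0,0,0.3],[0,0,0]],
  [[0,0,0.25],[0,0,0]],
  [[0,0,0],[0,0,0]],
])

```text
t: 3.35
eef_pos: [0.4943, 0.2862, 0.0566]
tcp_rot: [3.141, 0.001, 0.463]
wrist_force: [-0.4, -0.6, 0.7]
opening: 0.0877
```

```bash
python3 -c "
from h import *
f=load('w3')
print(atz(f,306.5,187.5,.112),atz(f,375,239,.042),atz(f,495,260,.042)); need([.495,.287,.054])
g=grab('side','s2')['frame']; cv2.imwrite('pics/s2c.png',cv2.resize(g[150:330,160:400],(720,540),interpolation=cv2.INTER_CUBIC))"
```

```text
[0.49633891 0.28704666 0.112     ] [0.46056954 0.17822657 0.042     ] [0.50231483 0.03377063 0.042     ]
t 3.35 p [0.4943 0.2862 0.0566] rpy [3.1415e+00 8.0000e-04 4.6260e-01] F [-0.45 -0.58  0.65] op 0.0877
units [ 0.025 -0.011  0.064]
```

View pics/s2c.png

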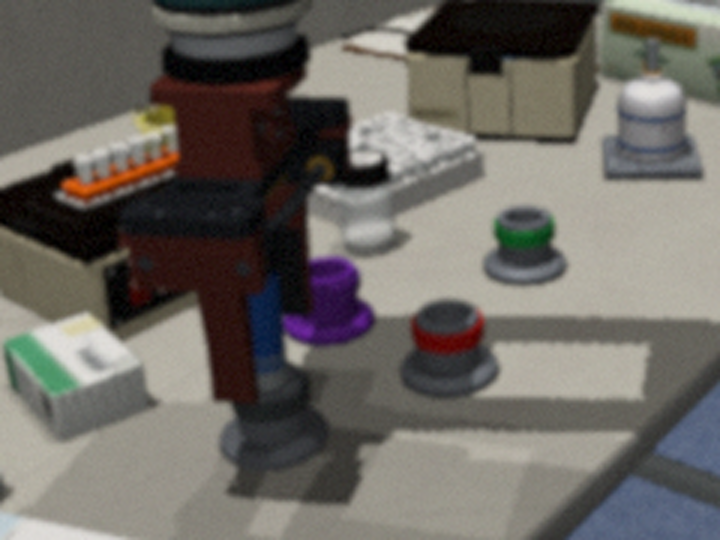

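The fingers straddle the barrel cleanly and sit above the socket. Closing.

Emit:
drive_tool([
  [[0,0,0],[0,0,0]],
  [[0,0,0],[0,0,0]],
  [[0,0,0],[0,0,0]],
  [[0,0,0],[0,0,0]],
  [[0,0,0],[0,0,0]],
], gripper=-1)

```text
t: 3.9
eef_pos: [0.4941, 0.2876, 0.057]
tcp_rot: [-3.142, -0.0, 0.464]
wrist_force: [0.2, -0.4, -0.6]
opening: 0.0514
```

Emit:
drive_tool([
  [[0,0,0],[0,0,0]],
  [[0,0,0],[0,0,0]],
  [[0,0,0],[0,0,0]],
])

```text
t: 4.2
eef_pos: [0.494, 0.2874, 0.0566]
tcp_rot: [-3.141, 0.0, 0.464]
wrist_force: [0.0, 0.3, 0.0]
opening: 0.0274
```

```bash
python3 -c "
from h import *
need([.495,.287,.2])"
```

```text
t 4.2 p [0.494  0.2874 0.0566] rpy [-3.1415e+00  1.0000e-04  4.6380e-01] F [0.05 0.29 0.01] op 0.0274
units [ 0.018  0.021 -3.584]
```

Emit:
drive_tool([
  [[0,0,0],[0,0,0]],
  [[0,0,0],[0,0,0]],
  [[0,0,0],[0,0,0]],
])

```text
t: 4.5
eef_pos: [0.494, 0.2874, 0.0566]
tcp_rot: [-3.141, 0.0, 0.464]
wrist_force: [0.0, 0.2, -0.2]
opening: 0.0211
```

Emit:
drive_tool([
  [[0,0,-0.3],[0,0,0]],
  [[0,0,-0.7],[0,0,0]],
  [[0,0,-0.9],[0,0,0]],
  [[0,0,-0.9],[0,0,0]],
  [[0,0,-0.9],[0,0,0]],
])

```text
t: 5.0
eef_pos: [0.4937, 0.2873, 0.2068]
tcp_rot: [-3.141, -0.0, 0.464]
wrist_force: [0.3, -0.2, -0.5]
opening: 0.0213
```

```bash
python3 -c "
from h import *
need([.523,-.204,.21])"
```

```text
t 5.0 p [0.4937 0.2873 0.2068] rpy [-3.1415e+00 -1.0000e-04  4.6380e-01] F [ 0.3  -0.23 -0.52] op 0.0213
units [-4.838 11.312 -0.081]
```

Emit:
drive_tool([
  [[-0.4,0.94,0],[0,0,0]],
  [[-0.4,0.94,0],[0,0,0]],
  [[-0.4,0.94,0],[0,0,0]],
  [[-0.4,0.94,0],[0,0,0]],
  [[-0.4,0.94,0],[0,0,0]],
])

```text
t: 5.5
eef_pos: [0.5064, 0.082, 0.2056]
tcp_rot: [3.141, -0.001, 0.464]
wrist_force: [0.9, -0.0, -1.4]
opening: 0.0213
```

```bash
python3 -c "
from h import *
f=grab('wrist','w4'); need([.523,-.204,.21])
print([proj(f,X).round() for X in([.459,.173,.042],[.501,.028,.042])])"
```

```text
t 5.55 p [0.5068 0.0765 0.2055] rpy [3.1373e+00 1.2000e-03 4.6270e-01] F [-0.2  -4.85 -1.57] op 0.0218
units [-2.768  6.455 -0.08 ]
[array([206., 184.]), array([355., 210.])]
```

Emit:
drive_tool([
  [[-0.4,0.94,0],[0,0,0]],
  [[-0.4,0.94,0],[0,0,0]],
  [[-0.4,0.94,0],[0,0,0]],
  [[-0.4,0.94,0],[0,0,0]],
  [[0,0,0],[0,0,0]],
])

```text
t: 6.05
eef_pos: [0.5174, -0.0841, 0.2056]
tcp_rot: [3.139, -0.0, 0.46]
wrist_force: [0.5, 0.5, -1.3]
opening: 0.0216
```

```bash
python3 -c "
from h import *
f=grab('wrist','w5'); need([.523,-.204,.21])
print([proj(f,X).round() for X in([.523,-.204,.12],[.501,.028,.042])],ray(f,320,200)[0])
g=load('w4')['frame'];o=np.vstack([g[:300],f['frame'][:300]]);cv2.imwrite('pics/o5.png',o)"
```

```text
t 6.1 p [ 0.5169 -0.0817  0.2053] rpy [ 3.1409e+00 -5.0000e-04  4.6000e-01] F [-0.1   0.06 -1.58] op 0.0216
units [-1.22   2.807 -0.116]
[array([447., 263.]), array([196., 147.])] [ 0.58498812 -0.04989917  0.36810969]
```

View pics/o5.png

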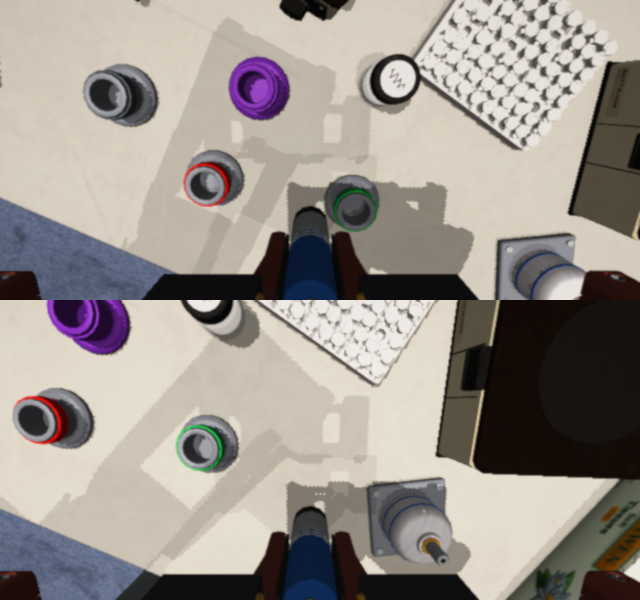

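In both views the projected stands sit within a few pixels of where they appear, and the nipple tip is at (443,260) in the lower view. I'll move over the valve with about 10 mm of air left and check alignment in the wrist and side views together.

Emit:
drive_tool([
  [[-0.4,0.94,0],[0,0,0]],
  [[-0.4,0.94,0],[0,0,0]],
  [[-0.4,0.92,0],[0,0,0]],
  [[0,0,0.3],[0,0,0]],
  [[0,0,0],[0,0,0]],
])

```text
t: 6.6
eef_pos: [0.5227, -0.2001, 0.1914]
tcp_rot: [-3.138, 0.001, 0.463]
wrist_force: [-0.7, 0.7, -0.8]
opening: 0.0216
```

```bash
python3 -c "
from h import *
f5=load('w5');print(atz(f5,443,260,.12),atz(f5,201,146,.042));f4=load('w4');print(atz(f4,208,184,.042),atz(f4,354,208,.042))
f=grab('wrist','w6'); g=grab('side','s6'); need([.5225,-.2045,.19]); p=st()[1]
print(p, 'foot wrist',proj(f,p-[0,0,.0466]),'side',proj(g,p-[0,0,.0466]),'nip side',proj(g,[.5225,-.2045,.12]),'w',proj(f,[.5225,-.2045,.12]))
A=cv2.resize(f['frame'][170:270,240:390],(600,400),interpolation=cv2.INTER_CUBIC)
B=cv2.resize(g['frame'][120:215,350:405],(0,0),fx=4,fy=4,interpolation=cv2.INTER_CUBIC)[:400,:200]
o=np.zeros((400,800,3),np.uint8);o[:,:600]=A;o[:B.shape[0],600:]=B;cv2.imwrite('pics/o6.png',o)"
```

```text
[ 0.52390152 -0.20006337  0.12      ] [0.50356647 0.02440468 0.042     ]
[0.46005017 0.17092272 0.042     ] [0.50266902 0.0304531  0.042     ]
t 6.7 p [ 0.5231 -0.1993  0.1923] rpy [-3.1392e+00  7.0000e-04  4.6480e-01] F [-0.28  0.21 -1.26] op 0.0217
units [-0.072  0.111  0.057]
[ 0.52309221 -0.19926428  0.19230328] foot wrist [309.30391083 222.30280633] side [376.0720617  151.11804944] nip side [377.12414741 160.44211195] w [315.55210637 213.94101877]
```

View pics/o6.png

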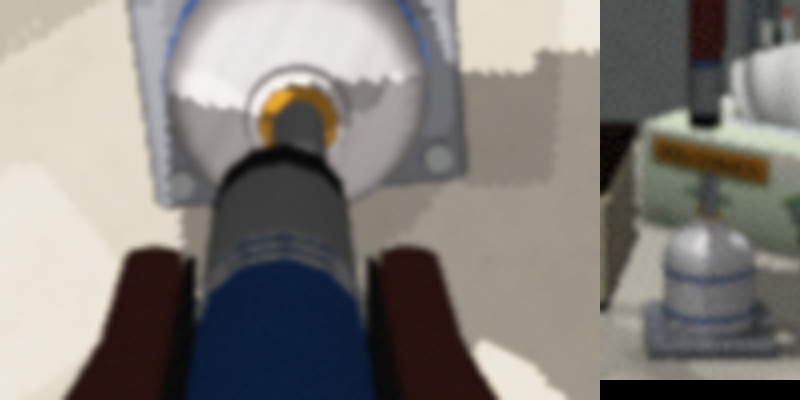

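Wrist crop: mouth centre ≈ (281,208) crop px, within 1 px of prediction; collar centre ≈ (298.5,113), so the gauge needs a few mm of lateral correction. The side crop agrees: gauge x≈376.4, canister x≈377.5.

```bash
python3 -c "
from h import *
f=load('w6');g=load('s6')
W=lambda u,v:(240+(u+.5)/4-.5,170+(v+.5)/4-.5)
for dz in(-.007,0,.005):
  print(dz,'collar',atz(f,*W(298.5,113),.092+dz).round(4), 'w1',atz(load('w1'),304.5,93.5,.092+dz).round(4),'w5',atz(load('w5'),443,260,.12+dz).round(4))
print('foot seen',atz(f,*W(281,208),.1457))
R=f['frame'];p=st()[1]
print('p',p)
# side view lateral: image-x per m
for X in([.5225,-.2045,.12],[.5225,-.2045,.05],[.5225,-.2035,.12],[.5235,-.2045,.12],[.5225,-.2045,.115]):print(X,proj(g,X))
S=g['frame'].astype(int)[:,:,:]
for r in (146,150,163,165,168,186,190):print(r,S[r,366:392].sum(1)//3)
"
```

```text
-0.007 collar [ 0.5242 -0.203   0.085 ] w1 [ 0.5222 -0.2035  0.085 ] w5 [ 0.5222 -0.2043  0.113 ]
0 collar [ 0.5259 -0.202   0.092 ] w1 [ 0.5221 -0.2037  0.092 ] w5 [ 0.5239 -0.2001  0.12  ]
0.005 collar [ 0.5272 -0.2013  0.097 ] w1 [ 0.522  -0.2038  0.097 ] w5 [ 0.5251 -0.197   0.125 ]
foot seen [ 0.52367469 -0.19938808  0.1457    ]
p [ 0.52309221 -0.19926428  0.19230328]
[0.5225, -0.2045, 0.12] [377.12414741 160.44211195]
[0.5225, -0.2045, 0.05] [376.70409709 186.18269289]
[0.5225, -0.2035, 0.12] [376.93406285 160.53349303]
[0.5235, -0.2045, 0.12] [376.78149415 160.38861731]
[0.5225, -0.2045, 0.115] [377.09352415 162.31869762]
146 [ 77  81  82  88  91  84  68  60  70  69  69  71  71  92 146 193 201 185
 169 169 157 134 120 122 132 140]
150 [195 200 204 205 202 173 105  33  14  14   7  15  26  64 136 190 199 193
 188 181 177 163 154 137 133 128]
163 [116 118 107 107 105 100  95  87  72  65  57  54  57  58  57  58  53  49
  47  50  49  47  46  48  57  71]
165 [114 114 113 116 115 112 109 103  89  75  68  68  72  78  88  94  95  87
  81  75  73  69  66  60  63  73]
168 [105 107 109 105 103  95  86  76  68  63  67  71  72  80  92 102 108 113
 116 117 115 118 116 118 117 114]
186 [104  97 112 118 125 133 137 141 145 147 138 124 115 113 109 108 104 106
 105  99  91  89 100 123 131 132]
190 [119 102  99  95  97 101 100  97  91  92  88  84  79  83  81  84  82  83
  86  88  86  83  86  90  91  95]
```

Emit:
drive_tool([
  [[-0.05,0.09,0.2],[0,0,0]],
  [[0,0,0.15],[0,0,0]],
  [[0,0,0],[0,0,0]],
  [[0,0,0],[0,0,0]],
])

```text
t: 7.1
eef_pos: [0.5234, -0.2049, 0.1784]
tcp_rot: [-3.141, 0.0, 0.464]
wrist_force: [0.4, -0.2, -0.4]
opening: 0.0216
```

```bash
python3 -c "
from h import *
need([.5228,-.2033,.17])"
```

```text
t 7.1 p [ 0.5234 -0.2049  0.1784] rpy [-3.1408e+00  4.0000e-04  4.6420e-01] F [ 0.38 -0.18 -0.42] op 0.0216
units [ 0.004 -0.042  0.209]
```

Emit:
drive_tool([
  [[0,-0.03,0],[0,0,0]],
  [[0,0,0],[0,0,0]],
  [[0,0,0],[0,0,0]],
])

```text
t: 7.4
eef_pos: [0.5232, -0.2044, 0.1789]
tcp_rot: [3.141, -0.0, 0.464]
wrist_force: [-0.4, -0.7, -1.6]
opening: 0.0216
```

```bash
python3 -c "
from h import *
f=grab('wrist','w7'); g=grab('side','s7'); need([.5228,-.2033,.17]); p=st()[1]
for z in(.085,.087,.092,.1318):print('w',z,((proj(f,[.5228,-.2033,z])-[240,150])*5).round(1),((proj(f,[*p[:2],z])-[240,150])*5).round(1))
for z in(.113,.05,.1318):print('s',z,((proj(g,[.5228,-.2033,z])-[360,135])*8).round(1),((proj(g,[*p[:2],z])-[360,135])*8).round(1))
A=cv2.resize(f['frame'][150:240,240:340],(500,450),interpolation=cv2.INTER_CUBIC)
B=cv2.resize(g['frame'][135:191,360:395],(280,448),interpolation=cv2.INTER_CUBIC)
o=np.zeros((450,780,3),np.uint8);o[:,:500]=A;o[:448,500:]=B;cv2.imwrite('pics/o7.png',o)"
```

```text
t 7.5 p [ 0.5231 -0.2044  0.1788] rpy [ 3.1415e+00 -2.0000e-04  4.6370e-01] F [ 0.73  0.09 -0.87] op 0.0216
units [ 0.005 -0.029  0.22 ]
w 0.085 [342.1 261.3] [349.5 262.5]
w 0.087 [342.1 265. ] [349.5 266.2]
w 0.092 [342.  274.3] [349.6 275.5]
w 0.1318 [341.  362.6] [349.9 364. ]
s 0.113 [134.  225.3] [134.8 224.3]
s 0.05 [131.  410.3] [131.8 409.2]
s 0.1318 [134.9 168.6] [135.7 167.7]
```

View pics/o7.png

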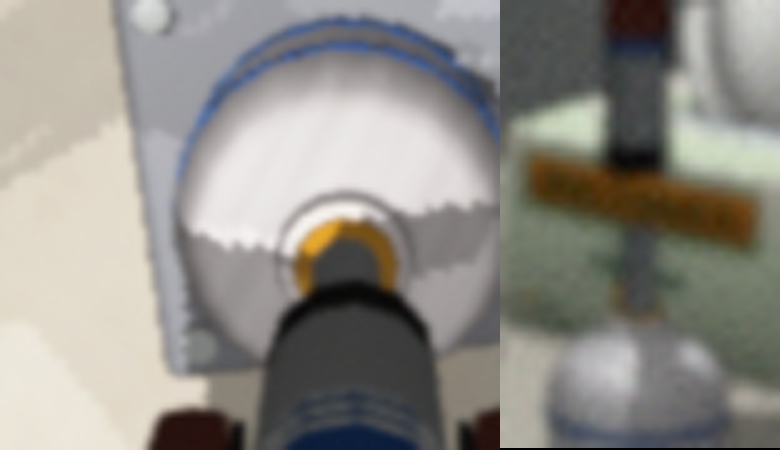

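Both views now show the gauge nearly coaxial with the nipple, about 0.7 mm off in each of tool x and y. The nipple top is low, z≈0.113. I'll correct and descend gently.

Emit:
drive_tool([
  [[-0.02,-0.015,0.1],[0,0,0]],
  [[0,0,0.15],[0,0,0]],
  [[0,0,0.1],[0,0,0]],
  [[0,0,0],[0,0,0]],
  [[0,0,0],[0,0,0]],
])

```text
t: 8.0
eef_pos: [0.5219, -0.2041, 0.1643]
tcp_rot: [-3.141, 0.0, 0.464]
wrist_force: [0.1, -0.1, -1.6]
opening: 0.0216
```

Emit:
drive_tool([
  [[0,0,0.05],[0,0,0]],
  [[0,0,0.05],[0,0,0]],
  [[0,0,0.05],[0,0,0]],
  [[0,0,0],[0,0,0]],
  [[0,0,0],[0,0,0]],
])

```text
t: 8.5
eef_pos: [0.5221, -0.2042, 0.1586]
tcp_rot: [-3.141, 0.0, 0.464]
wrist_force: [-0.2, 0.1, -0.5]
opening: 0.0218
```

Emit:
drive_tool([
  [[0,0,0.05],[0,0,0]],
  [[0,0,0.05],[0,0,0]],
  [[0,0,0.05],[0,0,0]],
  [[0,0,0],[0,0,0]],
  [[0,0,0],[0,0,0]],
])

```text
t: 9.0
eef_pos: [0.522, -0.2041, 0.1525]
tcp_rot: [-3.141, 0.0, 0.464]
wrist_force: [0.1, -0.1, -1.1]
opening: 0.0216
```

Emit:
drive_tool([
  [[0,0,0.05],[0,0,0]],
  [[0,0,0.05],[0,0,0]],
  [[0,0,0],[0,0,0]],
  [[0,0,0],[0,0,0]],
])

```text
t: 9.4
eef_pos: [0.5223, -0.2043, 0.1488]
tcp_rot: [3.141, -0.0, 0.464]
wrist_force: [0.2, 0.4, 1.0]
opening: 0.0213
```

Emit:
drive_tool([
  [[0,0,0.05],[0,0,0]],
  [[0,0,0.05],[0,0,0]],
  [[0,0,0],[0,0,0]],
  [[0,0,0],[0,0,0]],
])

```text
t: 9.8
eef_pos: [0.5223, -0.2043, 0.1448]
tcp_rot: [3.141, -0.0, 0.464]
wrist_force: [1.1, -0.8, 2.2]
opening: 0.0218
```

Emit:
drive_tool([
  [[0,0,0.05],[0,0,0]],
  [[0,0,0.05],[0,0,0]],
  [[0,0,0],[0,0,0]],
  [[0,0,0],[0,0,0]],
])

```text
t: 10.2
eef_pos: [0.5223, -0.2043, 0.1407]
tcp_rot: [3.141, -0.0, 0.464]
wrist_force: [1.0, -0.6, 3.5]
opening: 0.0217
```

Emit:
drive_tool([
  [[0,0,0.05],[0,0,0]],
  [[0,0,0.05],[0,0,0]],
  [[0,0,0],[0,0,0]],
  [[0,0,0],[0,0,0]],
])

```text
t: 10.6
eef_pos: [0.5223, -0.2043, 0.1368]
tcp_rot: [3.141, -0.0, 0.464]
wrist_force: [0.6, 0.8, 6.0]
opening: 0.0218
```

Emit:
drive_tool([
  [[0,0,0.025],[0,0,0]],
  [[0,0,0.025],[0,0,0]],
  [[0,0,0],[0,0,0]],
  [[0,0,0],[0,0,0]],
])

```text
t: 11.0
eef_pos: [0.5223, -0.2043, 0.1349]
tcp_rot: [3.141, -0.0, 0.464]
wrist_force: [0.1, -0.2, 5.5]
opening: 0.0213
```

Emit:
drive_tool([
  [[0,0,0.02],[0,0,0]],
  [[0,0,0],[0,0,0]],
  [[0,0,0],[0,0,0]],
])

```text
t: 11.3
eef_pos: [0.5223, -0.2043, 0.1341]
tcp_rot: [3.141, -0.0, 0.464]
wrist_force: [0.0, -0.7, 6.0]
opening: 0.0215
```

Emit:
drive_tool([
  [[0,0,0.0125],[0,0,0]],
  [[0,0,0],[0,0,0]],
  [[0,0,0],[0,0,0]],
])

```text
t: 11.6
eef_pos: [0.5223, -0.2043, 0.1339]
tcp_rot: [3.141, -0.0, 0.464]
wrist_force: [-0.9, -0.1, 9.4]
opening: 0.0216
```

Emit:
drive_tool([
  [[0,0,0.0125],[0,0,0]],
  [[0,0,0],[0,0,0]],
  [[0,0,0],[0,0,0]],
])

```text
t: 11.9
eef_pos: [0.5224, -0.2043, 0.1338]
tcp_rot: [3.141, -0.001, 0.464]
wrist_force: [-1.3, 0.3, 11.8]
opening: 0.0216
```

Emit:
drive_tool([
  [[0,0,0.006],[0,0,0]],
  [[0,0,0],[0,0,0]],
  [[0,0,0],[0,0,0]],
  [[0,0,0],[0,0,0]],
])

```text
t: 12.3
eef_pos: [0.5224, -0.2043, 0.1338]
tcp_rot: [3.141, -0.001, 0.464]
wrist_force: [-2.0, 0.6, 12.9]
opening: 0.0214
```

Emit:
drive_tool([
  [[0,0,0],[0,0,0]],
  [[0,0,0],[0,0,0]],
  [[0,0,0],[0,0,0]],
  [[0,0,0],[0,0,0]],
  [[0,0,0],[0,0,0]],
])

```text
t: 12.8
eef_pos: [0.5225, -0.2043, 0.1338]
tcp_rot: [3.141, -0.001, 0.464]
wrist_force: [-1.4, 1.1, 14.1]
opening: 0.0216
```

Emit:
drive_tool([
  [[0,0,0],[0,0,0]],
  [[0,0,0],[0,0,0]],
  [[0,0,0],[0,0,0]],
  [[0,0,0],[0,0,0]],
  [[0,0,0],[0,0,0]],
])

```text
t: 13.3
eef_pos: [0.5224, -0.2043, 0.1338]
tcp_rot: [3.141, -0.001, 0.464]
wrist_force: [-0.8, 1.3, 14.2]
opening: 0.0213
```

```bash
python3 -c "
from h import *
f=grab('side','s8');grab('wrist','w8');need([.5224,-.2043,.2])
p=st()[1]
for z in(.0484+.0+.0,):pass
top=p[2]-.0466+.095
print([((proj(f,[*p[:2],top+h])-[340,70])*8).round(1) for h in(0,.007,.016,.021)])
for h in(0,.007,.016,.021):print(h,proj(load('w8'),[*p[:2],top+h]).round(1))
"
```

```text
t 13.4 p [ 0.5224 -0.2043  0.1338] rpy [ 3.1408e+00 -7.0000e-04  4.6380e-01] F [-1.85  1.5  13.84] op 0.0217
units [ 1.000e-03  1.000e-03 -1.655e+00]
[array([300.1, 532.9]), array([300.4, 510.9]), array([300.9, 482.5]), array([301.1, 466.7])]
0 [310.3 307.5]
0.007 [310.3 318.7]
0.016 [310.4 335. ]
0.021 [310.5 345.1]
```

Held over a second at about 15 N (14 N measured plus ~1 N gauge weight). Now lifting, then turning the jaws crosswise to the side camera while travelling, so the rod can be read.

Emit:
drive_tool([
  [[0,0,-0.2],[0,0,0]],
  [[0,0,-0.5],[0,0,0]],
  [[0,0,-0.8],[0,0,0]],
  [[0,0,-0.9],[0,0,0]],
  [[0,0,-0.9],[0,0,0]],
])

```text
t: 13.9
eef_pos: [0.5209, -0.2036, 0.2647]
tcp_rot: [-3.139, 0.002, 0.464]
wrist_force: [0.5, 0.2, -1.0]
opening: 0.0213
```

Emit:
drive_tool([
  [[0,0,-0.6],[0,0,-1]],
  [[0,0,0],[0,0,-1]],
  [[0,0,0],[0,0,-1]],
  [[0,0,0],[0,0,-1]],
  [[0,0,0],[0,0,-1]],
])

```text
t: 14.4
eef_pos: [0.5212, -0.2037, 0.2875]
tcp_rot: [-3.139, 0.0, 0.904]
wrist_force: [-0.2, 0.2, 0.1]
opening: 0.0219
```

Emit:
drive_tool([
  [[0,0,0],[0,0,-1]],
  [[0,0,0],[0,0,-1]],
  [[0,0,0],[0,0,-1]],
  [[0,0,0],[0,0,-1]],
  [[0,0,0],[0,0,-1]],
])

```text
t: 14.9
eef_pos: [0.5212, -0.2037, 0.2874]
tcp_rot: [-3.139, -0.001, 1.34]
wrist_force: [-0.5, -0.2, -1.5]
opening: 0.0219
```

Emit:
drive_tool([
  [[0,0,0],[0,0,-1]],
  [[0,0,0],[0,0,-1]],
  [[0,0,0],[0,0,-1]],
  [[0,0,0],[0,0,-1]],
  [[0,0,0],[0,0,-1]],
])

```text
t: 15.4
eef_pos: [0.5212, -0.2037, 0.2874]
tcp_rot: [-3.139, -0.002, 1.776]
wrist_force: [-0.3, 0.7, -1.2]
opening: 0.0218
```

```bash
python3 -c "
from h import *
need([.46,.15,.29]); print(robot.sense()['joints'])"
```

```text
t 15.4 p [ 0.5212 -0.2037  0.2874] rpy [-3.1395e+00 -1.9000e-03  1.7764e+00] F [-0.28  0.68 -1.24] op 0.0218
units [ 8.969  0.308 -0.049]
[-4.96081469e-01  2.49348671e-01  1.50625381e+00  5.93087103e-05
  1.38881014e+00 -7.01692544e-01]
```

Emit:
drive_tool([
  [[1,0.03,0],[0,0,0]],
  [[1,0.03,0],[0,0,0]],
  [[1,0.03,0],[0,0,0]],
  [[1,0.03,0],[0,0,0]],
  [[1,0.03,0],[0,0,0]],
])

```text
t: 15.9
eef_pos: [0.4864, -0.0055, 0.2876]
tcp_rot: [-3.139, -0.001, 1.772]
wrist_force: [1.4, 0.2, -1.4]
opening: 0.0216
```

Emit:
drive_tool([
  [[1,0.04,0],[0,0,0]],
  [[1,0.04,0],[0,0,0]],
  [[1,0.04,0],[0,0,0]],
  [[0.9,0.04,0],[0,0,0]],
  [[0,0,0],[0,0,0]],
])

```text
t: 16.4
eef_pos: [0.4609, 0.1505, 0.2877]
tcp_rot: [-3.139, -0.002, 1.777]
wrist_force: [0.2, -0.0, -2.2]
opening: 0.0214
```

Emit:
drive_tool([
  [[0,0,0],[0,0,0]],
  [[0,0,0],[0,0,0]],
])

```text
t: 16.6
eef_pos: [0.4625, 0.1462, 0.2881]
tcp_rot: [-3.14, 0.0, 1.772]
wrist_force: [0.3, 0.3, -0.5]
opening: 0.0215
```

```bash
python3 -c "
from h import *
f=grab('side','s9');w=grab('wrist','w9');need([.46,.15,.29])
p=st()[1];top=p[2]-.0466+.095
c=proj(f,[*p[:2],top]);x0,y0=int(c[0])-25,int(c[1])-30
print(c,x0,y0);
for h in(-.095,-.03,0,.004,.007,.011,.016,.021):print(h,((proj(f,[*p[:2],top+h])-[x0,y0]+.5)*8-.5).round(1))
A=cv2.resize(f['frame'][y0:y0+70,x0:x0+50],(400,560),interpolation=cv2.INTER_CUBIC)
B=cv2.resize(w['frame'][100:400,160:480],(400,375));o=np.zeros((560,800,3),np.uint8);o[:,:400]=A;o[:375,400:]=B
cv2.imwrite('pics/o9.png',o)
for n,X in(('red',[.459,.172,.042]),('green',[.5015,.027,.042])):print(n,proj(w,X))"
```

```text
t 16.7 p [0.4629 0.1459 0.2884] rpy [-3.1409e+00  2.0000e-04  1.7713e+00] F [ 0.32 -0.19 -0.99] op 0.0218
units [ 0.114 -0.051 -0.041]
[308.29315458  89.30818074] 283 59
-0.095 [223.4 690.7]
-0.03 [211.6 390.8]
0 [205.8 246. ]
0.004 [205.1 226.3]
0.007 [204.5 211.6]
0.011 [203.7 191.8]
0.016 [202.7 167. ]
0.021 [201.7 142. ]
red [310.08648561 144.32555758]
green [319.69666448 259.25713637]
```

View pics/o9.png

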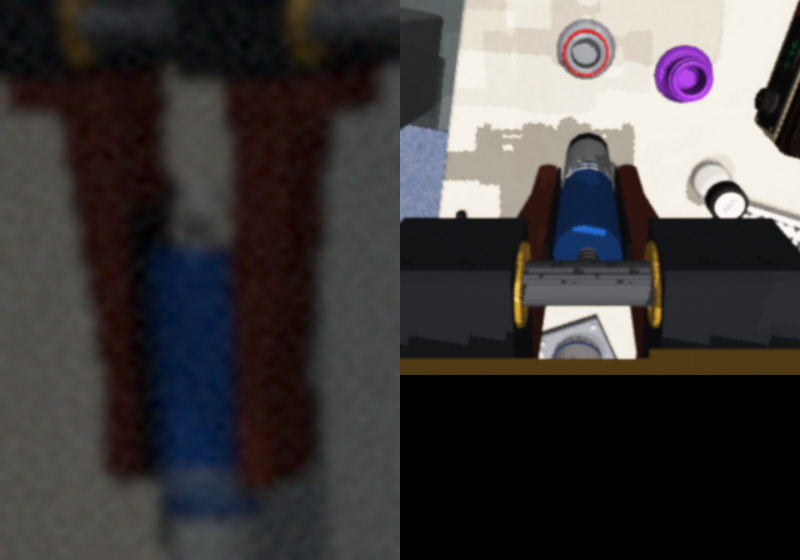

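The side crop shows the blue barrel top at about row 246 (crop) with little contrast above it, and the wrist view has the red stand where predicted. I'll read the rod numerically, averaging frames.

```bash
python3 -c "
from h import *
F=np.mean([grab('side','sa%d'%i)['frame'].astype(float) for i in range(10)],0); np.save('pics/avg.npy',F)
print('gray');
for r in range(68,94):print(r,F[r,301:315].mean(1).round().astype(int))
print('R-(G+B)/2')
for r in range(68,94):print(r,(F[r,301:315,2]-F[r,301:315,:2].mean(1)).round().astype(int))
"
```

```text
gray
68 [18 23 40 52 42 34 32 32 33 27 20 16 15 15]
69 [17 25 46 62 63 60 59 60 58 50 32 20 20 17]
70 [16 24 46 69 75 74 75 75 74 62 39 23 20 20]
71 [17 23 45 68 77 79 77 78 76 64 40 24 21 21]
72 [14 24 45 68 77 77 78 78 75 64 40 22 22 22]
73 [18 25 45 69 77 78 78 79 77 63 40 22 22 20]
74 [16 25 46 68 78 78 78 78 76 63 38 22 20 22]
75 [16 23 45 69 78 78 79 80 75 62 38 23 21 21]
76 [17 24 46 68 77 78 79 78 76 64 39 23 23 22]
77 [17 23 46 69 78 77 78 77 75 63 41 24 22 22]
78 [15 24 46 69 78 78 77 77 75 64 42 25 22 21]
79 [17 25 45 69 78 78 77 76 77 67 44 27 22 22]
80 [15 24 46 68 76 77 73 73 75 67 47 29 22 22]
81 [18 22 42 64 74 74 72 72 73 66 47 31 23 22]
82 [16 20 36 56 69 77 77 75 70 61 49 30 23 21]
83 [13 17 27 43 64 78 81 79 70 60 50 34 23 22]
84 [10 10 19 41 64 75 80 74 68 61 51 34 24 21]
85 [ 6  6 17 40 62 69 72 69 63 59 45 32 21 22]
86 [ 5  7 18 42 58 58 58 56 56 54 39 25 22 22]
87 [ 7  8 17 39 55 51 46 46 52 51 36 24 22 21]
88 [ 7 10 20 37 51 47 44 45 49 49 34 23 21 22]
89 [11 16 23 33 42 46 49 49 45 41 30 22 21 23]
90 [17 23 27 30 38 45 48 47 40 34 28 22 21 22]
91 [20 27 31 3
[... 728 characters left out ...]
  4  4  9 17 22 23]
81 [16 14  8  6  3  2  2  3  4  4  8 17 23 23]
82 [18 14  7  3  2  1  1  1  1  4  8 16 22 24]
83 [15 10  6  2  2  1  0  0  1  3  8 15 22 23]
84 [ 8  6  3  1  1  2  0  0  1  3  7 16 22 24]
85 [ 2  3  2  2  2  2  0  0  2  4  8 18 23 22]
86 [ 0  0  0  2  1  2  0  1  1  3 10 18 23 23]
87 [ 0  0  1  0  2  1  0  0  1  3 10 20 23 23]
88 [-2 -4 -3 -2 -1 -1 -3 -2 -1  2  8 19 24 23]
89 [ -8 -13 -14 -11 -12 -13 -13 -13 -11  -7   3  18  22  23]
90 [-14 -23 -27 -26 -26 -28 -28 -26 -24 -17  -1  16  24  23]
91 [-16 -28 -30 -32 -33 -36 -36 -36 -32 -24  -4  17  23  23]
92 [-17 -28 -31 -33 -35 -35 -38 -37 -34 -27  -5  15  22  23]
93 [-15 -25 -30 -33 -34 -35 -37 -38 -35 -26  -5  14  22  23]
```

```bash
python3 -c "
from h import *
for tag in('w9','w4','w3','w2'):
  f=load(tag);im=f['frame'].astype(int)
  m=((im[...,2]-np.maximum(im[...,0],im[...,1]))>50).astype(np.uint8)
  c=proj(f,[.459,.173,.042]).astype(int)
  k=np.zeros_like(m);y0=max(c[1]-32,0);k[y0:c[1]+32,c[0]-32:c[0]+32]=m[y0:c[1]+32,c[0]-32:c[0]+32]
  ys,xs=np.nonzero(k);h=cv2.convexHull(np.c_[xs,ys].astype(np.int32))
  e=cv2.fitEllipse(h);print(tag,len(xs),e,[atz(f,*e[0],z).round(4) for z in(.036,.042)])
need([.459,.172,.15])"
```

```text
w9 330 ((308.3459167480469, 141.9441680908203), (37.73698806762695, 38.317359924316406), 3.9048807621002197) [array([0.4565, 0.1737, 0.036 ]), array([0.4564, 0.1744, 0.042 ])]
w4 463 ((205.86770629882812, 184.08810424804688), (44.77218246459961, 46.92434310913086), 111.06547546386719) [array([0.4569, 0.1738, 0.036 ]), array([0.459 , 0.1728, 0.042 ])]
w3 241 ((375.54736328125, 240.87782287597656), (35.94401550292969, 36.962772369384766), 93.35635375976562) [array([0.4571, 0.1742, 0.036 ]), array([0.4588, 0.1764, 0.042 ])]
w2 344 ((255.8272247314453, 155.40594482421875), (39.66682434082031, 40.97488021850586), 124.52816772460938) [array([0.4566, 0.1738, 0.036 ]), array([0.4578, 0.1733, 0.042 ])]
t 17.2 p [0.4628 0.147  0.2887] rpy [ 3.1416e+00 -1.0000e-04  1.7727e+00] F [-0.56 -0.35 -0.69] op 0.0214
units [0.632 0.032 3.467]
```

All four wrist views agree on the red stand at (0.4568, 0.1739). The rod reads about 7 mm out with no red visible, so red it is, to be verified after release with a clear view.

Emit:
drive_tool([
  [[0.34,0.1,0.8],[0,0,0]],
  [[0.34,0.07,0.8],[0,0,0]],
  [[0,0,0.8],[0,0,0]],
  [[0,0,0.8],[0,0,0]],
  [[0,0,0.8],[0,0,0]],
])

```text
t: 17.7
eef_pos: [0.4642, 0.1754, 0.1277]
tcp_rot: [3.141, -0.0, 1.773]
wrist_force: [0.3, -0.3, -1.4]
opening: 0.0215
```

Emit:
drive_tool([
  [[0,0,0.4],[0,0,0]],
  [[0,0,0],[0,0,0]],
  [[0,0,0],[0,0,0]],
])

```text
t: 18.0
eef_pos: [0.4643, 0.1752, 0.1129]
tcp_rot: [-3.141, -0.0, 1.773]
wrist_force: [0.4, 0.9, -0.4]
opening: 0.0219
```

```bash
python3 -c "
from h import *
need([.4568,.1739,.0575])"
```

```text
t 18.0 p [0.4643 0.1752 0.1129] rpy [-3.1415e+00 -1.0000e-04  1.7729e+00] F [ 0.36  0.87 -0.38] op 0.0219
units [ 0.006 -0.19   1.385]
```

Emit:
drive_tool([
  [[0,-0.19,0],[0,0,0]],
  [[0,0,0.25],[0,0,0]],
  [[0,0,0],[0,0,0]],
  [[0,0,0],[0,0,0]],
])

```text
t: 18.4
eef_pos: [0.4565, 0.1736, 0.1028]
tcp_rot: [3.141, -0.0, 1.773]
wrist_force: [-0.0, 0.5, -0.1]
opening: 0.0216
```

```bash
python3 -c "
from h import *
f=grab('wrist','wb');need([.4568,.1739,.0575]);im=f['frame'].astype(int)
m=((im[...,2]-np.maximum(im[...,0],im[...,1]))>50)
c=proj(f,[.4568,.1739,.036]);print(c,proj(f,[*st()[1][:2],.055]))
for r in range(int(c[1])-45,int(c[1])+30,5):
  xs=np.nonzero(m[r,int(c[0])-50:int(c[0])+50])[0];print(r,(xs.min()+int(c[0])-50,xs.max()+int(c[0])-50) if len(xs) else None)
"
```

```text
t 18.45 p [0.4567 0.1736 0.1028] rpy [ 3.1412e+00 -1.0000e-04  1.7727e+00] F [ 0.55 -0.52 -1.51] op 0.0219
units [0.007 0.003 1.133]
[308.51530637 211.64850906] [308.24864245 221.09178937]
166 None
171 None
176 None
181 (np.int64(297), np.int64(319))
186 (np.int64(289), np.int64(327))
191 (np.int64(284), np.int64(331))
196 (np.int64(281), np.int64(335))
201 (np.int64(278), np.int64(337))
206 (np.int64(277), np.int64(339))
211 (np.int64(276), np.int64(339))
216 (np.int64(277), np.int64(338))
221 (np.int64(278), np.int64(337))
226 (np.int64(280), np.int64(335))
231 (np.int64(284), np.int64(332))
236 (np.int64(289), np.int64(290))
```

Ring centre at (307.5,211) against predicted (308.5,211.6), so aligned. Lowering.

Emit:
drive_tool([
  [[0,0,0.25],[0,0,0]],
  [[0,0,0.25],[0,0,0]],
  [[0,0,0.2],[0,0,0]],
  [[0,0,0],[0,0,0]],
])

```text
t: 18.85
eef_pos: [0.4554, 0.1732, 0.0731]
tcp_rot: [-3.139, -0.0, 1.773]
wrist_force: [-0.1, -0.5, -0.9]
opening: 0.022
```

Emit:
drive_tool([
  [[0,0,0.15],[0,0,0]],
  [[0,0,0.15],[0,0,0]],
  [[0,0,0.08],[0,0,0]],
  [[0,0,0],[0,0,0]],
  [[0,0,0],[0,0,0]],
])

```text
t: 19.35
eef_pos: [0.4566, 0.1736, 0.0594]
tcp_rot: [-3.142, -0.0, 1.773]
wrist_force: [0.2, -0.5, -0.4]
opening: 0.0216
```

Emit:
drive_tool([
  [[0,0,0.04],[0,0,0]],
  [[0,0,0],[0,0,0]],
  [[0,0,0],[0,0,0]],
])

```text
t: 19.65
eef_pos: [0.4567, 0.1736, 0.058]
tcp_rot: [3.141, -0.0, 1.773]
wrist_force: [0.3, 0.3, -1.5]
opening: 0.0219
```

Emit:
drive_tool([
  [[0,0,0.025],[0,0,0]],
  [[0,0,0],[0,0,0]],
  [[0,0,0],[0,0,0]],
])

```text
t: 19.95
eef_pos: [0.4565, 0.1736, 0.0568]
tcp_rot: [-3.142, -0.0, 1.773]
wrist_force: [0.2, 0.8, -2.2]
opening: 0.0217
```

Emit:
drive_tool([
  [[0,0,0.02],[0,0,0]],
  [[0,0,0],[0,0,0]],
  [[0,0,0],[0,0,0]],
])

```text
t: 20.25
eef_pos: [0.4567, 0.1736, 0.0566]
tcp_rot: [3.141, -0.0, 1.773]
wrist_force: [-0.8, -0.9, 6.2]
opening: 0.0216
```

On the floor at the expected height, so there was no slip in the grip. Releasing: the fingers open fully, then rise.

Emit:
drive_tool([
  [[0,0,-0.01],[0,0,0]],
  [[0,0,0],[0,0,0]],
  [[0,0,0],[0,0,0]],
  [[0,0,0],[0,0,0]],
  [[0,0,0],[0,0,0]],
], gripper=1)

```text
t: 20.75
eef_pos: [0.4565, 0.1735, 0.0564]
tcp_rot: [-3.141, -0.0, 1.773]
wrist_force: [0.3, -0.5, -0.8]
opening: 0.0578
```

Emit:
drive_tool([
  [[0,0,0],[0,0,0]],
  [[0,0,0],[0,0,0]],
  [[0,0,0],[0,0,0]],
  [[0,0,0],[0,0,0]],
  [[0,0,0],[0,0,0]],
])

```text
t: 21.25
eef_pos: [0.4566, 0.1736, 0.0564]
tcp_rot: [3.142, -0.0, 1.773]
wrist_force: [-0.2, -0.2, 0.0]
opening: 0.0878
```

Emit:
drive_tool([
  [[0,0,-0.3],[0,0,0]],
  [[0,0,-0.6],[0,0,0]],
  [[0,0,-0.9],[0,0,0]],
  [[0,0,-0.9],[0,0,0]],
  [[0,0,-0.9],[0,0,0]],
])

```text
t: 21.75
eef_pos: [0.4562, 0.1735, 0.2027]
tcp_rot: [3.141, -0.0, 1.773]
wrist_force: [0.3, -0.4, -0.7]
opening: 0.0876
```

Emit:
drive_tool([
  [[0,0,-0.9],[0,0,0]],
  [[-0.8,0,0],[0,0,0]],
  [[-0.8,0,0],[0,0,0]],
  [[-0.8,0,0],[0,0,0]],
  [[0,0,0],[0,0,0]],
])

```text
t: 22.25
eef_pos: [0.4766, 0.0767, 0.2375]
tcp_rot: [3.14, 0.002, 1.77]
wrist_force: [-0.1, 0.7, 0.9]
opening: 0.0879
```

```bash
python3 -c "
from h import *
need([.4568,.1739,.25])
g=grab('side','sc');G=np.mean([grab('side','sc%d'%i)['frame'].astype(float) for i in range(6)],0)
w=grab('wrist','wc')
b=[.4568,.1739]
c=proj(g,[*b,.09]);x0,y0=int(c[0])-20,int(c[1])-35
print(x0,y0)
for z in(.01,.042,.105,.112,.115,.121,.126):print(z,((proj(g,[*b,z])-[x0,y0]+.5)*9-.5).round(1), proj(w,[*b,z]).round(1))
A=cv2.resize(G[y0:y0+60,x0:x0+40].clip(0,255).astype(np.uint8),(360,540),interpolation=cv2.INTER_CUBIC)
c=proj(w,[*b,.1]).astype(int);xa,ya=max(c[0]-40,0),max(c[1]-50,0);print('w',xa,ya)
B=cv2.resize(w['frame'][ya:ya+100,xa:xa+80],(432,540),interpolation=cv2.INTER_CUBIC)
cv2.imwrite('pics/oc.png',np.hstack([A,B]))"
```

```text
t 22.25 p [0.4766 0.0767 0.2375] rpy [3.1403e+00 1.5000e-03 1.7699e+00] F [-0.08  0.67  0.86] op 0.0879
units [ 2.479 -0.003 -0.315]
286 195
0.01 [208.9 669.7] [309.1  82.6]
0.042 [202.6 533.5] [309.   80.8]
0.105 [189.8 253.7] [308.9  76.2]
0.112 [188.4 221.6] [308.9  75.5]
0.115 [187.7 207.8] [308.9  75.2]
0.121 [186.5 180.1] [308.9  74.6]
0.126 [185.4 156.8] [308.8  74.1]
w 268 26
```

View pics/oc.png

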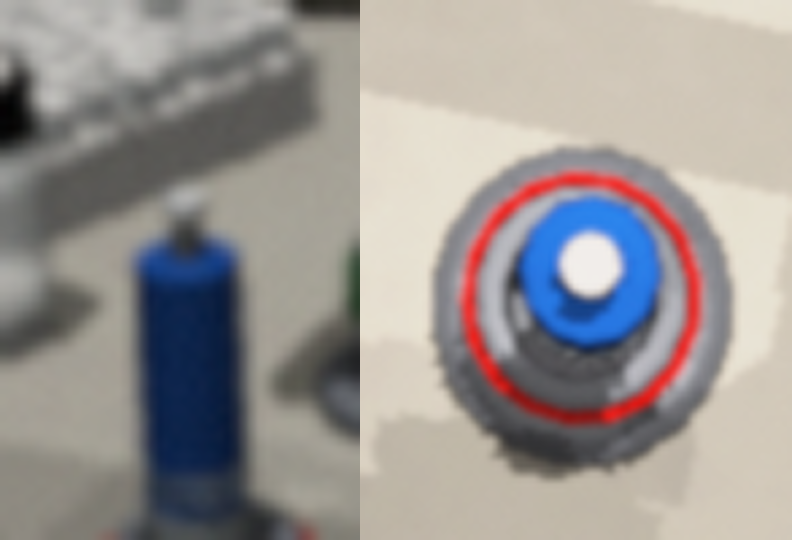

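```bash
python3 -c "
from h import *
G=np.mean([load('sc%d'%i)['frame'].astype(float) for i in range(6)],0)
for F,g,b in((G,load('sc'),[.4568,.1739]),(load('side0')['frame'].astype(float),load('side0'),[.4945,.287])):
  c=proj(g,[*b,.11]);u=int(round(c[0]));print(u,c[1],'px/mm',(proj(g,[*b,.11])-proj(g,[*b,.12]))[1]/10)
  for r in range(int(c[1])-12,int(c[1])+12):
    p=F[r,u-1:u+2].mean(0);print(r,'gray',round(p.mean()),'blue',round(p[0]-p[2]),'red',round(p[2]-p[1]))
"
```

```text
307 220.19843238906938 px/mm 0.5121809838902266
208 gray 90 blue -5 red 1
209 gray 87 blue -4 red 1
210 gray 87 blue -5 red 1
211 gray 88 blue -4 red 1
212 gray 88 blue -4 red 1
213 gray 90 blue -4 red 1
214 gray 108 blue -7 red 1
215 gray 142 blue -8 red 1
216 gray 167 blue -5 red 1
217 gray 159 blue -3 red 0
218 gray 130 blue -3 red 1
219 gray 106 blue -4 red 1
220 gray 85 blue -2 red 1
221 gray 68 blue 9 red -4
222 gray 57 blue 26 red -8
223 gray 63 blue 59 red -19
224 gray 73 blue 93 red -34
225 gray 71 blue 101 red -37
226 gray 55 blue 82 red -31
227 gray 42 blue 66 red -26
228 gray 40 blue 60 red -23
229 gray 41 blue 60 red -22
230 gray 40 blue 61 red -23
231 gray 40 blue 61 red -23
246 238.9508974555231 px/mm 0.552239129197801
226 gray 10 blue -2 red 1
227 gray 5 blue -4 red 5
228 gray 9 blue -3 red 1
229 gray 11 blue -3 red 3
230 gray 9 blue -2 red 0
231 gray 4 blue -4 red 2
232 gray 6 blue 2 red -1
233 gray 2 blue -1 red 0
234 gray 5 blue 0 red -1
235 gray 28 blue -2 red 0
236 gray 79 blue -4 red 1
237 gray 142 blue -1 red -2
238 gray 169 blue -1 red -1
239 gray 151 blue 0 red 0
240 gray 114 blue 4 red -1
241 gray 83 blue 6 red -2
242 gray 69 blue 36 red -10
243 gray 74 blue 86 red -30
244 gray 74 blue 108 red -40
245 gray 60 blue 92 red -35
246 gray 48 blue 68 red -25
247 gray 41 blue 60 red -21
248 gray 41 blue 61 red -24
249 gray 40 blue 62 red -25
```

The rod is about 6 mm out, measured against the starting image, with no red ring visible. That is under 9 mm, so the red stand is right. Handing in.

```bash
python3 -c "
from h import *
print(robot.hand_in())"
```

```text
the job is handed in; nothing more can be done
None
```

I pressed the gauge onto the valve to its stop, then stood it in the red stand, let go, backed off and handed the job in. The robot gave no verdict.

- **Press:** the force climbed gently from about 2 N and then rose steeply at the stop. I held it for over a second with about 14 N measured, roughly 15 N on the valve once the gauge's weight is added. The highest reading was 14.2 N.
- **Rod reading:** the rod is out well under 9 mm. Comparing the last side picture with the first gives about 5.7 mm. Two rougher readings gave about 6.5–7 mm, so they differ by about a millimetre. No red ring shows in any view.
- **Placing:** the foot touched the socket floor at the expected height, so it had not slipped in the grip. After release, the last picture shows the gauge upright in the red-ringed stand with its rod out and the gripper clear. The purple look-alike was not touched.
- **Time:** the job took about 22.5 s of the 72 s allowed, with all 12 pictures used.

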